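# Ready the gem-polishing lap: hood open, hand rest level

### The job

Get the polishing machine ready for work: lift its hood by the bar handle and swing it over past the pull of its spring so that it stays fully open by itself. Then bring the tipped-up hand rest plate inside down to level (parallel to the polishing disc) and let go, so that its stiff hinge holds it there. Leave the hood open and don't disturb the other things on the bench.

Things in the scene. Friction and masses are not known exactly. Their poses are not given: they have to be found in the camera images.
- machine: Fixed polishing machine: grey box 300 (its x) x 210 (y) x 70 mm high, origin centre of underside. On its deck (z 70): a level disc, radius 75, centred at x +47, top at z 90 (hub to 100), and the hand rest at x -68 to -138, all under the hood when shut. Hood hinged along the -y edge, lifts at its +y side, swings over to -y; open, it reaches 130 mm beyond that edge. Spring on the +x end.
- hood (a joint): Hood angle, rad: 0 shut, 1.75 open at its stop; turns about the machine's +x axis through hood_hinge. Weight and spring pull it shut below about 1.26 and open to the stop above. Takes about 5 to 6 N at the handle at first, less later; lightly damped. Aluminium box open underneath, 296 (x) x 192 (y) x 80 mm high, clear window on top; top at z 156 when shut.
- hood_hinge (a point): Point on the hood's hinge line: at machine x = 0, y = -105, z = 76 mm. The hinge line runs along the machine's x axis.
- hood_handle (a point): Middle of the hood's handle: round dark bar, 12 mm thick, 120 long, parallel to the hinge, carried by its ends 46 mm outside the hood's free edge. Shut: machine x -20, y +133, z 158, i.e. 238 mm out (+y) from the hinge line and 82 above it; at most 330 mm high in the swing. A gripper pointing down can pinch it across (along machine y) all the way: the bar turns in the fingers.
- rest (a joint): Angle of the hand rest plate, rad: 0 level, positive with its free edge tipped up (range -0.2 to 0.8; starts at 0.35 to 0.65), turning about rest_hinge. Stiff friction hinge: stays where it is left; takes about 0.3 N m, 4 to 6 N at the free edge. There is no stop at level.
- rest_hinge (a point): Middle of the hand rest's hinge line: at machine x = -68, y = 0, z = 90 mm; it runs along the machine's y axis.
- rest_lip (a point): Middle of the top of the lip along the hand rest's free edge. Steel plate reaching 70 mm from the hinge line towards machine -x, 110 wide, 8 thick, mid-plane through the hinge line; lip 10 thick, 110 long, 16 above the plate. This point is 65 mm out from the hinge line and 20 above the mid-plane: at level, machine x -133, y 0, z 110.
- stick_jar: Bystander: clay jar of wooden sticks, 76 mm across, 140 mm high; origin centre of underside.
- bottle: Bystander: clear bottle 64 mm across, 170 mm high; origin centre of underside.
- brush: Bystander: hand brush lying on the bench, along its own x axis.
- stone: Bystander: pale stone block 100 x 70 x 45 mm; origin centre of underside.

How it is judged (in metres and radians):
On the way, in this order (a step that is already met when the one before it is completed fails the run):
1. the hood is swung past its over-centre point to fully open (over 1.6 rad) (value of joint hood above 1.6 rad), for 0.3 s.
2. the hand rest is level within 0.08 rad, with the hood still open (value of joint hood above 1.6 rad and value of joint rest between -0.08 and 0.08 rad), for 0.3 s.
At the end, for the whole second after the job is handed in: The hood stands open by itself (over 1.6 of 1.75 rad) and the hand rest holds level within 0.08 rad (4.6 degrees), both still (under 0.05 rad/s) (all of step 2 and velocity of joint hood between -0.05 and 0.05 rad/s and velocity of joint rest between -0.05 and 0.05 rad/s); the robot touches nothing.
It fails at once if the stick jar is moved more than 30 mm (distance of stick_jar from where it was at the start of the episode above 0.03 m).
It fails at once if the bottle is moved more than 30 mm (distance of bottle from where it was at the start of the episode above 0.03 m).
It fails at once if the brush is moved more than 30 mm (distance of brush from where it was at the start of the episode above 0.03 m).
It fails at once if the stone is moved more than 30 mm (distance of stone from where it was at the start of the episode above 0.03 m).
It fails at once if the stick jar or the bottle is knocked over (angle between any of stick_jar, bottle's own z axis and vertical above 0.5 rad).
It also fails if it takes over 56 s, if anything falls off the work surface, if the arm or the gripper's body presses on something with over 40 N, if the wrist force passes 120 N, or if a joint passes its speed limit or range.

### The arm

A 6-joint arm with a two-finger parallel gripper is mounted at the origin on the work surface. World frame = base frame: x ahead of the robot, y to its left, z up, the work surface at z = 0. Lengths are in m, angles in degrees, forces in N, time in s.
With the tool pointing down it reaches from about 0.25 to 0.725 m from the base axis. Payload 9.7 kg.
Tool frame: the origin (TCP) lies at the very end of the fingers, on their centre line; the grasp point (between the pads) lies 19 mm behind it (bot.grip_point_offset is the distance from the TCP to the grasp point, in m); y points along the fingers, x is the direction in which the jaws open and shut, and the axes are right-handed (so a half turn about y gives the same grasp; the last joint's range is limited). The gripper opens to 85 mm and grips with 20 to 120 N. Pads are 22 mm wide; open, the fingers measure 114 mm over their backs; the gripper's body (76 mm by 85 mm) begins 54 mm behind the grasp point. The pads swing forward as they close: fully open they stand 13 mm farther back than shut.
Start: joints at [72.995, 4.979, 10.078, 95.1, 0, 90], TCP at [0.161, 0.526, 0.231] pointing down, gripper open.
Joint ranges: [-179.16, 179.16], [-48.56, 103.87], [-65.8, 70.77], [-126.05, 130.52], [-82.76, 87.17], [-180, 180]. Speed limits (degrees/s): [127.2, 127.2, 147.25, 180, 180, 180].

### API

Orientations are given as [roll, pitch, yaw] about the fixed x, y, z axes, in that order (R = Rz(yaw) Ry(pitch) Rx(roll)).
In Python, from workcell import bot gives the robot as it stands.
- The arm moves only by the shell command python3 -m inch 'ROWS' [FORCE]. ROWS is JSON, a list of rows, each a list of 3 entries, a list of its own where there are three numbers: the shift along the tool's x, y, z in mm, then the turn, a rotation vector about the tool's x, y, z in rad, then the finger opening in mm, from 0 to 85.4. In form: [[[x, y, z], [ax, ay, az], grip], ...]. A call has 1 to 20 rows; each row is the pose to reach, as a shift and turn from the pose measured when the call began, along the tool's axes at that moment; what a row does not reach only later rows make up. A row lasts 1/10 s, in which the tool goes at most 50 mm and 8.59 degrees, less where a joint would pass 70% of its speed; a pose out of reach is approached as far as the arm can. A call with a gripper value outside its range is refused whole. The fingers move at their own pace and stop on an object; FORCE is the grip in N (left out, the last holds). Time passes only in rows, so rows that repeat a pose let the fingers close. It gives the time, the measured TCP pose, the force and the opening at its end, in the units of the state.
- bot.get_obs(): the state, without advancing time (a new reading comes with each control period).
- bot.camera(name): name is "scene" or "top"; returns a dict with "frame" (400x640x3 uint8, red, green, blue), "mtx" (3x3 intrinsics, pixels), "origin" and "orientation" of the camera in the world. Camera axes: x right, y down, z forward; pixel columns grow to the right and rows downward; lengths in m; the calibration is good to about 2 mm. A picture is of the moment at which its call begins. There is no depth.
- bot.job_done(): hands the job in, once; it reports no verdict.
Trained networks look in a picture, given as the dict that the camera call returned (one of the last four; its "shot" number tells which), for a name from the list of things; names that differ only in an ending like _2 or _b are one class to them, and where a whole thing is asked for, a point or a joint stands for the part that bears it (a point fixed in the world has none). Each returns a list of dicts, best first, with "confidence" (0 to 1); they miss things now and then, are a little off and sometimes report something else, mostly with a low value. They report only what shows in the picture. A call takes as long as a camera call.
- bot.search_frame(picture, name): "box" ([left, top, right, bottom] in pixels, round what is visible of it).
- bot.cut_out(picture, name): "region" (400x640 bool, what is visible of it) and "box" ([left, top, right, bottom] in pixels, round what is visible of it).
The state is a dict: "time": time; "q": joint angles; "qd": joint speeds; "joint_efforts": joint torques, N m; "ee_pos": TCP position; "tcp_rot": TCP orientation; "wrist_force": force on the tool from outside, world axes, zero at the start; "torque": the same for the moment, N m; "opening": finger opening in m.
Only numpy, scipy, OpenCV 4.12 (cv2) and the standard library are available. Lean on these libraries where they do the work, as an engineer would, in place of code of your own. Each camera call takes 0.05 s, during which the arm holds its last target. There are 200 camera calls.

## Working session

There is one attempt and no reset: what is moved stays moved. The work goes in short steps, Python scripts to look and compute and a shell command to move; the robot and the scene stay as the last step left them, time stands still between calls to the robot, and variables do not carry over. Pictures are saved under pics/ and viewed, about 8 in all and at most 12, crops included, and the job is handed in when it is done.

```bash
mkdir -p pics; ls; python3 - <<'E'
from workcell import bot
import cv2,numpy as np
o=bot.get_obs();print(o)
for c in("scene","top"):
    p=bot.camera(c);cv2.imwrite(f"pics/{c}0.png",p["frame"][...,::-1])
    print(c,p["mtx"],p["origin"],p["orientation"])
    np.savez(f"{c}0.npz",K=p["mtx"],o=p["origin"],R=np.array(p["orientation"]))
    for n in["machine","hood","hood_handle","rest","rest_lip","stick_jar","bottle","brush","stone"]:
        r=bot.search_frame(p,n)
        print(n,[(np.round(d["box"]),round(d["confidence"],2)) for d in r[:2]])
E
```

```text
pics
{'time': 0.0, 'q': array([7.29953084e+01, 5.01135366e+00, 1.00320127e+01, 9.50974840e+01,
       8.56072319e-04, 9.00008353e+01]), 'qd': array([-0.00303206, -0.02005973, -0.02707347,  0.02758891, -0.01262033,
       -0.06258874]), 'joint_efforts': array([-1.12399139e-03, -5.20392931e+01,  4.64800429e+01,  1.64735690e-02,
       -1.38005812e-04,  2.61610791e-05]), 'ee_pos': array([0.16077664, 0.52573729, 0.23055875]), 'tcp_rot': array([-8.99991450e+01,  7.68249686e-02,  7.29944730e+01]), 'wrist_force': array([ 0.08109991, -0.37255801,  0.47050176]), 'torque': array([-0.03014533, -0.03398591, -0.00740817]), 'opening': 0.08530668302906627}
scene [[520.66438309   0.         324.741917  ]
 [  0.         520.66438309 199.76592076]
 [  0.           0.           1.        ]] [1.43142088 0.21214111 1.43454691] [-143.78370039    0.7014521   101.38041405]
machine [(array([305., 180., 389., 293.]), 0.83)]
hood [(array([304., 177., 388., 279.]), 0.98)]
hood_handle [(array([304., 178., 388., 277.]), 0.81)]
rest []
rest_lip []
stick_jar [(array([426., 252., 460., 296.]), 0.85)]
bottle [(array([156., 200., 184., 242.]), 0.73), (array([304., 179., 388., 278.]), 0.61)]
brush [(array([178., 159., 239., 181.]), 0.61)]
stone [(array([443., 209., 475., 246.]), 0.56)]
top [[383.58253536   0.         317.03034885]
 [  0.         383.58253536 197.84617212]
 [  0.           0.           1.        ]] [ 0.35762207 -0.00152665  1.21838806] [-1.71868914e+02 -8.72269128e-03 -9.09554959e+01]
machine [(array([237., 118., 338., 239.]), 0.56)]
hood [(array([244., 116., 340., 231.]), 0.56)]
hood_handle [(array([240., 118., 342., 234.]), 0.77)]
rest []
rest_lip []
stick_jar [(array([168., 142., 205., 173.]), 0.67), (array([242., 119., 340., 231.]), 0.4)]
bottle [(array([451., 142., 487., 169.]), 0.87), (array([429., 228., 486., 272.]), 0.72)]
brush [(array([427., 229., 485., 271.]), 0.56)]
stone [(array([159., 209., 192., 245.]), 0.92)]
```

```bash
python3 - <<'E'
import cv2,numpy as np
a=cv2.imread("pics/scene0.png")[150:320,280:480]; b=cv2.imread("pics/top0.png")[90:260,140:360]
cv2.imwrite("pics/s1.png",cv2.resize(a,None,fx=4,fy=3.5,interpolation=2)[:595])
cv2.imwrite("pics/t1.png",cv2.resize(b,None,fx=3.5,fy=3.5,interpolation=2))
E
```

```text
(no output)
```

View pics/s1.png

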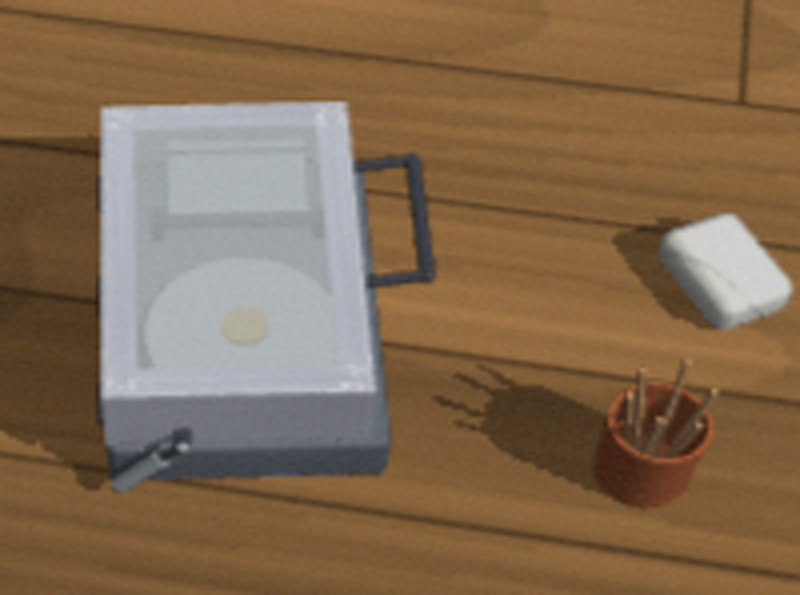

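View pics/t1.png

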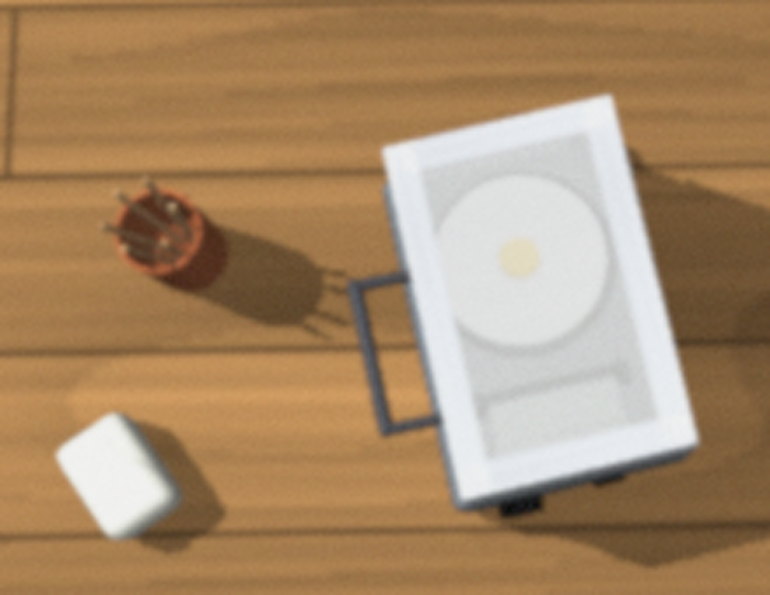

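The scene view shows the hood shut, with its handle to the right at about (416,157)–(430,276) in the crop. The disc end faces world +x. The top view agrees. Next I'll fit the machine pose from the corners in both views.

```bash
cat > h.py <<'E'
import numpy as np
from scipy.spatial.transform import Rotation as Ro
from scipy.optimize import least_squares
def cam(c):
    d=np.load(f"{c}0.npz");return d["K"],d["o"],Ro.from_euler('xyz',d["R"],degrees=True).as_matrix()
def proj(c,P):
    K,o,R=cam(c);q=(np.atleast_2d(P)-o)@R@K.T;return q[:,:2]/q[:,2:]
def m2w(m,P):  # m=(x,y,yaw rad), P in mm machine
    P=np.atleast_2d(P)/1000;return Ro.from_euler('z',m[2]).apply(P)+[m[0],m[1],0]
E
python3 - <<'E'
from h import *
M=np.array([[-148,-105,156],[-148,87,156],[148,87,156],[148,-105,156],[47,0,100],[-80,133,158],[40,133,158]])
S=np.array([[101,107],[348,103],[375,391],[103,393],[244,326],[416,157],[430,276]])/[4,3.5]+[280,150]
T=np.array([[697,441],[460,506],[384,150],[611,95],[519,258],[386,430],[355,283]])/3.5+[140,90]
f=lambda m:np.r_[proj("scene",m2w(m,M))-S,proj("top",m2w(m,M))-T].ravel()
r=least_squares(f,[.5,.1,.2],loss='soft_l1');m=r.x
print(m,np.degrees(m[2]));print(np.round(f(m).reshape(-1,2),1));np.save("m.npy",m)
from workcell import bot
o=bot.get_obs();R=Ro.from_euler('xyz',o["tcp_rot"],degrees=True).as_matrix();print(R.round(3))
H=np.array([[-20,-105+238*np.cos(a)-82*np.sin(a),76+238*np.sin(a)+82*np.cos(a)] for a in (0,.3,.6,.9,1.26,1.5,1.75)])
print(m2w(m,H).round(3), np.hypot(*m2w(m,H)[:,:2].T))
print("lip",m2w(m,[-133,0,110]))
E
```

```text
[0.57626647 0.07110519 0.21868838] 12.529921256707205
[[-0.3 -0.2]
 [-0.7 -0.4]
 [-0.3  0.2]
 [-1.   1.2]
 [-0.3 -0.9]
 [-1.1  0.8]
 [-1.1 -0.2]
 [-0.4  1. ]
 [-0.2 -1.4]
 [-0.9 -0.3]
 [-0.6  0.4]
 [-0.6 -0.2]
 [-0.6  0.3]
 [-0.7  1.1]]
[[ 0.292  0.    -0.956]
 [ 0.956 -0.     0.292]
 [-0.    -1.    -0.   ]]
[[ 0.528  0.197  0.158]
 [ 0.535  0.163  0.225]
 [ 0.547  0.111  0.278]
 [ 0.561  0.046  0.313]
 [ 0.581 -0.041  0.328]
 [ 0.594 -0.099  0.319]
 [ 0.606 -0.156  0.296]] [0.56330923 0.55958609 0.55806608 0.5632418  0.58210773 0.60183795
 0.62595852]
lip [[0.44643415 0.04225091 0.11      ]]
```

```bash
python3 -m inch '[[[-20,-10,-45],[0,-0.05,0],40],[[-41,-20,-89],[0,-0.1,0],40],[[-62,-20,-134],[0,-0.15,0],40],[[-83,-20,-179],[0,-0.21,0],40],[[-104,-20,-224],[0,-0.26,0],40],[[-124,-20,-268],[0,-0.31,0],40],[[-145,-20,-313],[0,-0.36,0],40],[[-166,-20,-358],[0,-0.41,0],40],[[-187,-20,-402],[0,-0.46,0],40],[[-207,-20,-447],[0,-0.515,0],40],[[-207,-20,-447],[0,-0.515,0],40],[[-207,-20,-447],[0,-0.515,0],40]]' 40
cat > st.py <<'E'
from h import *
from workcell import bot
m=np.load("m.npy");o=bot.get_obs()
p=Ro.from_euler('z',-m[2]).apply(o["ee_pos"]-[m[0],m[1],0])*1000
R=Ro.from_euler('xyz',o["tcp_rot"],degrees=True).as_matrix()
print("t",o["time"],"tcp machine mm",p.round(1),"q",o["q"].round(1),"F",o["wrist_force"].round(1),"open",round(o["opening"]*1000,1));print((Ro.from_euler('z',-m[2]).as_matrix()@R).round(3))
E
python3 st.py
```

```text
time: 2.2
ee_pos: [0.5283, 0.1963, 0.2508]
tcp_rot: [-89.9, -0.0, 102.3]
wrist_force: [-0.7, -0.1, 0.2]
opening: 0.0397
t 2.2 tcp machine mm [-19.7 132.6 250.8] q [20.4  7.4 14.9 97.6  0.   8. ] F [-0.7 -0.1  0.2] open 39.7
[[ 0.003 -0.001 -1.   ]
 [ 1.     0.     0.003]
 [ 0.    -1.     0.001]]
```

```bash
python3 -m inch '[[[0,35,0],[0,0,0],40],[[0,75,0],[0,0,0],40],[[0,100,0],[0,0,0],40],[[0,112,0],[0,0,0],40],[[0,112,0],[0,0,0],40],[[0,112,0],[0,0,0],20],[[0,112,0],[0,0,0],8],[[0,112,0],[0,0,0],8],[[0,112,0],[0,0,0],8],[[0,112,0],[0,0,0],8]]' 40
python3 st.py; python3 - <<'E'
from workcell import bot
import cv2
p=bot.camera("scene");cv2.imwrite("pics/s2.png",cv2.resize(p["frame"][130:300,280:480,::-1],None,fx=3.5,fy=3.5,interpolation=2))
E
```

```text
time: 3.2
ee_pos: [0.5289, 0.1964, 0.1408]
tcp_rot: [-90.1, -0.0, 102.3]
wrist_force: [-1.4, -1.6, 6.7]
opening: 0.0108
t 3.2 tcp machine mm [-19.  132.6 140.8] q [20.4  5.9  1.1 85.1 -0.   8. ] F [-1.4 -1.6  6.7] open 10.8
[[ 0.003  0.002 -1.   ]
 [ 1.     0.     0.003]
 [ 0.    -1.    -0.002]]
```

View pics/s2.png

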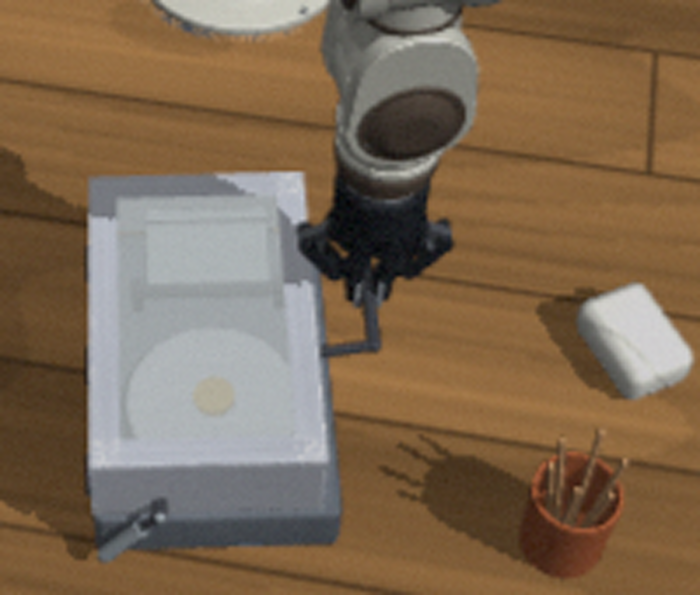

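```bash
python3 -c "
import numpy as np
for a in np.arange(0,1.77,.08): print(round(a,2),round(238*np.cos(a)-82*np.sin(a)-238),round(-(238*np.sin(a)+82*np.cos(a)-82)))"
```

```text
0.0 0 0
0.08 -7 -19
0.16 -16 -37
0.24 -26 -54
0.32 -38 -71
0.4 -51 -86
0.48 -65 -101
0.56 -80 -114
0.64 -96 -126
0.72 -113 -137
0.8 -131 -146
0.88 -150 -154
0.96 -169 -160
1.04 -188 -165
1.12 -208 -168
1.2 -228 -170
1.28 -248 -170
1.36 -268 -168
1.44 -288 -165
1.52 -308 -160
1.6 -327 -154
1.68 -345 -146
1.76 -363 -136
```

```bash
python3 -m inch '[[[-3,-9,0],[0,0,0],8],[[-7,-19,0],[0,0,0],8],[[-16,-37,0],[0,0,0],8],[[-26,-54,0],[0,0,0],8],[[-38,-71,0],[0,0,0],8],[[-51,-86,0],[0,0,0],8],[[-65,-101,0],[0,0,0],8],[[-80,-114,0],[0,0,0],8],[[-80,-114,0],[0,0,0],8]]' 40; python3 st.py
```

```text
time: 4.15
ee_pos: [0.5466, 0.1181, 0.2579]
tcp_rot: [-90.4, -0.2, 102.3]
wrist_force: [-0.9, 10.9, 5.5]
opening: 0.0103
t 4.15 tcp machine mm [-18.8  52.3 257.9] q [12.1  6.6 14.8 97.9  0.2 -0.2] F [-0.9 10.9  5.5] open 10.3
[[ 0.004  0.006 -1.   ]
 [ 1.     0.003  0.004]
 [ 0.003 -1.    -0.006]]
```

```bash
python3 -m inch '[[[-16,-11,0],[0,0,0],8],[[-33,-21,0],[0,0,0],8],[[-51,-30,0],[0,0,0],8],[[-70,-38,0],[0,0,0],8],[[-89,-44,0],[0,0,0],8],[[-108,-49,0],[0,0,0],8],[[-128,-52,0],[0,0,0],8],[[-148,-54,0],[0,0,0],8],[[-168,-54,0],[0,0,0],8],[[-188,-52,0],[0,0,0],8],[[-208,-49,0],[0,0,0],8],[[-228,-44,0],[0,0,0],8],[[-247,-38,0],[0,0,0],8],[[-265,-30,0],[0,0,0],8],[[-272,-26,0],[0,0,0],8],[[-272,-26,0],[0,0,0],8],[[-272,-26,0],[0,0,0],8]]' 40; python3 st.py; python3 - <<'E'
from workcell import bot
import cv2
p=bot.camera("scene");cv2.imwrite("pics/s3.png",cv2.resize(p["frame"][100:300,240:440,::-1],None,fx=3,fy=3,interpolation=2))
E
```

```text
time: 5.85
ee_pos: [0.6056, -0.1484, 0.2841]
tcp_rot: [-90.5, -0.0, 102.2]
wrist_force: [7.1, -3.1, 1.8]
opening: 0.0106
t 5.85 tcp machine mm [ -19.  -220.6  284.1] q [-13.9  17.   29.9 102.5   0.3 -26.1] F [ 7.1 -3.1  1.8] open 10.6
[[ 0.005  0.01  -1.   ]
 [ 1.     0.001  0.005]
 [ 0.001 -1.    -0.01 ]]
```

View pics/s3.png

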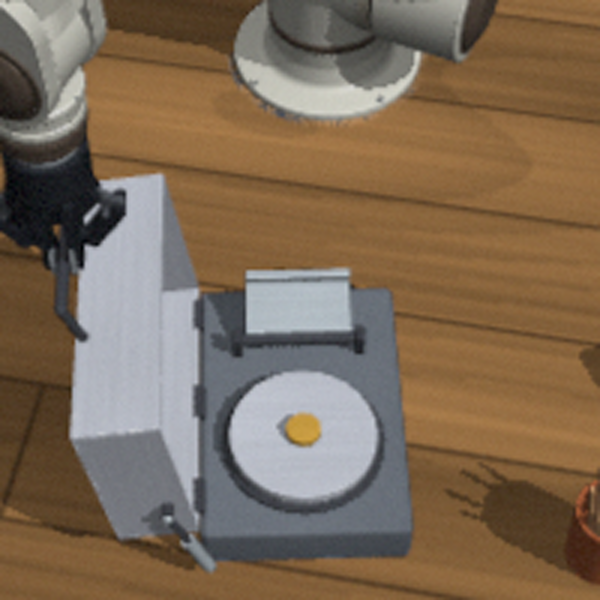

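Hood is about 1.7 rad open with the bar still pinched; the tipped rest plate shows clearly, with its lip at about (298,274) in the crop. I'll release, lift, and work out the rest angle from that pixel.

```bash
python3 -m inch '[[[0,0,0],[0,0,0],25],[[0,0,0],[0,0,0],40],[[0,0,0],[0,0,0],40],[[0,0,0],[0,0,0],40],[[0,-20,0],[0,0,0],40],[[0,-50,0],[0,0,0],40],[[0,-80,0],[0,0,0],40],[[0,-80,0],[0,0,0],40],[[0,-80,0],[0,0,0],40]]' 40; python3 st.py; python3 - <<'E'
from h import *
m=np.load("m.npy")
for a in np.arange(.3,.75,.05): print(round(a,2),[((proj("scene",m2w(m,[-68-(65-d)*np.cos(a)+h*np.sin(a),0,90+(65-d)*np.sin(a)+h*np.cos(a)]))-[240,100])*3).round(0)[0] for d,h in((0,20),(5,4),(60,4))])
from workcell import bot
import cv2
p=bot.camera("scene");cv2.imwrite("pics/s4.png",cv2.resize(p["frame"][100:300,240:440,::-1],None,fx=3,fy=3,interpolation=2))
E
```

```text
time: 6.8
ee_pos: [0.6052, -0.1484, 0.3646]
tcp_rot: [-90.6, -0.0, 102.3]
wrist_force: [-0.7, -0.5, -0.1]
opening: 0.0398
t 6.8 tcp machine mm [ -19.4 -220.6  364.6] q [-13.9  22.5  46.7 113.7   0.3 -26.2] F [-0.7 -0.5 -0.1] open 39.8
[[ 0.005  0.011 -1.   ]
 [ 1.     0.     0.005]
 [ 0.    -1.    -0.011]]
0.3 [array([296., 273.]), array([296., 283.]), array([298., 332.])]
0.35 [array([296., 273.]), array([296., 282.]), array([298., 332.])]
0.4 [array([296., 273.]), array([296., 281.]), array([298., 332.])]
0.45 [array([296., 273.]), array([296., 281.]), array([298., 333.])]
0.5 [array([297., 274.]), array([296., 281.]), array([298., 333.])]
0.55 [array([297., 274.]), array([296., 281.]), array([298., 333.])]
0.6 [array([297., 275.]), array([296., 281.]), array([298., 333.])]
0.65 [array([297., 276.]), array([297., 281.]), array([298., 333.])]
0.7 [array([297., 277.]), array([297., 281.]), array([298., 334.])]
```

View pics/s4.png

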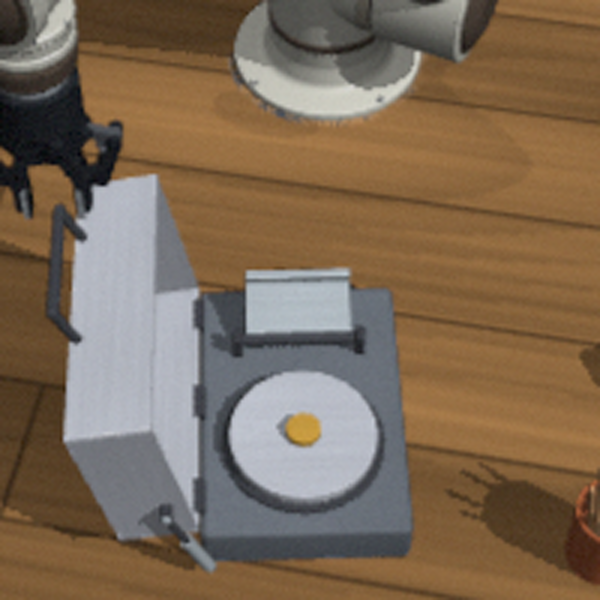

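```bash
python3 -m inch '[[[45,0,15],[0,0,0],0],[[90,0,35],[0,0,0],0],[[130,0,55],[0,0,0],0],[[175,20,75],[0,0,0],0],[[205,55,90],[0,0,0],0],[[221,95,96],[0,0,0],0],[[221,140,96],[0,0,0],0],[[221,180,96],[0,0,0],0],[[221,197,96],[0,0,0],0],[[221,197,96],[0,0,0],0],[[221,197,96],[0,0,0],0]]' 40; python3 st.py
```

```text
time: 7.95
ee_pos: [0.4654, 0.0477, 0.1659]
tcp_rot: [-90.5, -0.1, 102.3]
wrist_force: [-0.3, -0.4, 1.1]
opening: -0.0002
t 7.95 tcp machine mm [-113.3    1.2  165.9] q [ 5.8 -7.6 -9.5 87.6  0.1 -6.5] F [-0.3 -0.4  1.1] open -0.2
[[ 0.005  0.008 -1.   ]
 [ 1.     0.001  0.005]
 [ 0.001 -1.    -0.008]]
```

```bash
python3 -m inch '[[[-1,16,2],[0,0,0],0],[[-1,21,3],[0,0,0],0],[[-1,25,4],[0,0,0],0],[[-1,29,5],[0,0,0],0],[[-1,33,7],[0,0,0],0],[[-1,37,10],[0,0,0],0],[[-1,41,13],[0,0,0],0],[[-1,45,15],[0,0,0],0],[[-1,48,17],[0,0,0],0],[[-1,50,18],[0,0,0],0],[[-1,50,18],[0,0,0],0]]'; python3 st.py
```

```text
time: 9.05
ee_pos: [0.4484, 0.0429, 0.1161]
tcp_rot: [-90.5, -0.1, 102.3]
wrist_force: [-2.5, -0.6, 3.2]
opening: -0.0001
t 9.05 tcp machine mm [-130.9    0.3  116.1] q [  5.4  -9.9 -17.   82.4   0.1  -6.9] F [-2.5 -0.6  3.2] open -0.1
[[ 0.005  0.008 -1.   ]
 [ 1.     0.001  0.005]
 [ 0.001 -1.    -0.008]]
```

```bash
python3 -m inch '[[[0,2,1],[0,0,0],0],[[0,4,2],[0,0,0],0],[[0,6,2],[0,0,0],0],[[0,7,2],[0,0,0],0],[[0,7,2],[0,0,0],0]]'; python3 st.py
```

```text
time: 9.55
ee_pos: [0.4463, 0.0425, 0.1087]
tcp_rot: [-90.4, -0.1, 102.3]
wrist_force: [-0.1, 0.5, 0.3]
opening: 0.0
t 9.55 tcp machine mm [-133.1    0.3  108.7] q [  5.4 -10.1 -18.   81.7   0.1  -6.9] F [-0.1  0.5  0.3] open 0.0
[[ 0.005  0.008 -1.   ]
 [ 1.     0.001  0.005]
 [ 0.001 -1.    -0.008]]
```

```bash
python3 -m inch '[[[0,-20,0],[0,0,0],0],[[0,-60,0],[0,0,0],0],[[0,-100,0],[0,0,0],0],[[30,-120,20],[0,0,0],0],[[70,-120,40],[0,0,0],0],[[115,-120,60],[0,0,0],0],[[160,-120,80],[0,0,0],0],[[200,-120,80],[0,0,0],0],[[200,-120,80],[0,0,0],0],[[200,-120,80],[0,0,0],0]]'; python3 st.py; python3 - <<'E'
from workcell import bot
from h import *
import cv2
m=np.load("m.npy")
a=bot.camera("scene")["frame"][175:235,305:375,::-1];b=bot.camera("top")["frame"][185:245,260:340,::-1]
A=cv2.resize(a,None,fx=5.6,fy=5.6,interpolation=2);B=cv2.resize(b,None,fx=5,fy=5,interpolation=2)
C=np.zeros((340,800,3),np.uint8);C[:A.shape[0],:A.shape[1]]=A[:340];C[:B.shape[0],400:800]=B;cv2.imwrite("pics/s5.png",C)
for t in(-.1,0,.1):
  for y in(-55,55):
    P=[m2w(m,[-68-r*np.cos(t)+h*np.sin(t),y,90+r*np.sin(t)+h*np.cos(t)]) for r,h in((70,20),(60,20),(60,4))]
    print(t,y,"scene",[((proj("scene",p)-[305,175])*5.6).round()[0] for p in P],"top",[((proj("top",p)-[260,185])*5+[400,0]).round()[0] for p in P])
E
```

```text
time: 10.55
ee_pos: [0.3244, 0.2215, 0.2279]
tcp_rot: [-90.4, -0.1, 102.4]
wrist_force: [0.1, -0.9, -0.1]
opening: -0.0
t 10.55 tcp machine mm [-213.2  201.4  227.9] q [ 34.4 -16.8 -10.3  96.1  -0.1  22. ] F [ 0.1 -0.9 -0.1] open -0.0
[[ 0.002  0.007 -1.   ]
 [ 1.     0.001  0.002]
 [ 0.001 -1.    -0.007]]
-0.1 -55 scene [array([91., 97.]), array([ 92., 110.]), array([ 92., 129.])] top [array([702., 175.]), array([698., 158.]), array([697., 158.])]
-0.1 55 scene [array([284.,  93.]), array([285., 106.]), array([284., 125.])] top [array([518., 219.]), array([514., 202.]), array([515., 201.])]
0 -55 scene [array([91., 92.]), array([ 91., 106.]), array([ 92., 123.])] top [array([701., 171.]), array([697., 154.]), array([697., 157.])]
0 55 scene [array([284.,  88.]), array([285., 102.]), array([284., 118.])] top [array([516., 215.]), array([512., 198.]), array([514., 200.])]
0.1 -55 scene [array([91., 88.]), array([ 91., 103.]), array([ 92., 118.])] top [array([700., 166.]), array([696., 149.]), array([697., 155.])]
0.1 55 scene [array([285.,  84.]), array([286.,  99.]), array([285., 113.])] top [array([514., 210.]), array([510., 194.]), array([513., 198.])]
```

View pics/s5.png

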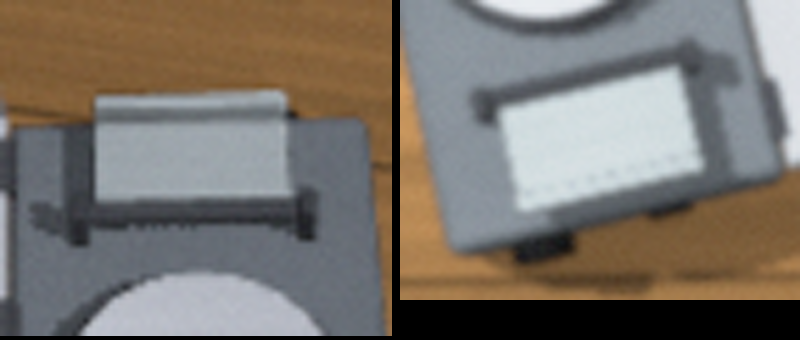

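The images are consistent with level, but only to about ±0.08 rad, and the last contact force was near zero. A light touch on the lip will measure its height more precisely.

```bash
python3 -m inch '[[[-50,0,-20],[0,0,0],0],[[-95,0,-40],[0,0,0],0],[[-140,0,-60],[0,0,0],0],[[-180,0,-78],[0,0,0],0],[[-200,40,-80],[0,0,0],0],[[-200,80,-80],[0,0,0],0],[[-200,105,-80],[0,0,0],0],[[-200,112,-80],[0,0,0],0],[[-200,115,-80],[0,0,0],0],[[-200,115,-80],[0,0,0],0],[[-200,115,-80],[0,0,0],0],[[-200,115,-80],[0,0,0],0]]'; python3 st.py
```

```text
time: 11.85
ee_pos: [0.447, 0.0422, 0.1147]
tcp_rot: [-90.5, -0.0, 102.3]
wrist_force: [0.4, 0.2, 0.1]
opening: 0.0
t 11.85 tcp machine mm [-132.4   -0.2  114.7] q [  5.3 -10.2 -17.4  82.2   0.1  -6.9] F [0.4 0.2 0.1] open 0.0
[[ 0.005  0.009 -1.   ]
 [ 1.     0.001  0.005]
 [ 0.001 -1.    -0.009]]
```

```bash
r(){ grep -E "ee_pos|wrist"; }
python3 -m inch '[[[0,2,0],[0,0,0],0],[[0,3,0],[0,0,0],0],[[0,3,0],[0,0,0],0]]'|r
python3 -m inch '[[[0,1,0],[0,0,0],0],[[0,1,0],[0,0,0],0]]'|r
python3 -m inch '[[[0,1,0],[0,0,0],0],[[0,1,0],[0,0,0],0]]'|r
```

```text
ee_pos: [0.447, 0.0423, 0.1117]
wrist_force: [-0.4, -0.2, 0.7]
ee_pos: [0.447, 0.0423, 0.1106]
wrist_force: [-0.5, -0.2, -0.3]
ee_pos: [0.4469, 0.0423, 0.1094]
wrist_force: [-0.8, -0.2, -0.1]
```

```bash
r(){ grep -E "ee_pos|wrist"; }
python3 -m inch '[[[0,0.7,0],[0,0,0],0],[[0,0.7,0],[0,0,0],0]]'|r
python3 -m inch '[[[0,0.7,0],[0,0,0],0],[[0,0.7,0],[0,0,0],0]]'|r
```

```text
ee_pos: [0.4469, 0.0423, 0.1087]
wrist_force: [0.1, 0.4, 0.1]
ee_pos: [0.4468, 0.0423, 0.1082]
wrist_force: [-0.5, -0.8, 3.9]
```

Contact came at z ≈ 108.3 mm, which puts the plate at about −0.03 rad, inside the 0.08 tolerance. I'll retreat, check once more and hand in.

```bash
python3 -m inch '[[[0,-20,0],[0,0,0],0],[[0,-60,0],[0,0,0],0],[[0,-100,0],[0,0,0],0],[[30,-120,20],[0,0,0],0],[[70,-120,40],[0,0,0],0],[[115,-120,60],[0,0,0],0],[[160,-120,80],[0,0,0],0],[[200,-120,80],[0,0,0],0],[[200,-120,80],[0,0,0],0],[[200,-120,80],[0,0,0],0],[[200,-120,80],[0,0,0],0]]'; python3 - <<'E'
from workcell import bot
import cv2
p=bot.camera("scene");cv2.imwrite("pics/s6.png",p["frame"][...,::-1])
E
```

```text
time: 14.05
ee_pos: [0.3253, 0.2199, 0.2275]
tcp_rot: [-90.5, -0.0, 102.2]
wrist_force: [-0.1, -0.3, -0.0]
opening: -0.0002
```

View pics/s6.png

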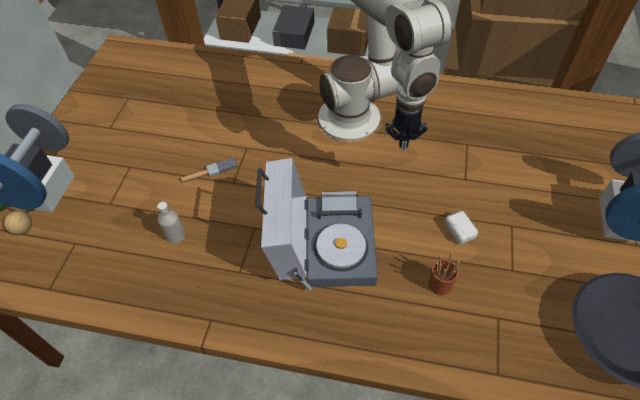

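The hood stands open (bar at about (262,190)), the rest lies level at about (340,205), the bystanders are in place and the gripper is clear at about (405,140).

```bash
python3 -c "
from workcell import bot
print(bot.job_done())"
```

```text
the job is handed in; nothing more can be done
None
```

The polishing machine is ready: the hood stands fully open by itself and the hand rest plate is close to level. I handed the job in at about 14 s of the 56 s allowed; it gave no verdict.

- **Hood:** I pinched the bar handle and swung it over to about 1.7 rad. Once released, it moved on toward its stop and was still open in the last picture.
- **Hand rest:** I pressed the lip down with closed fingers and let go. A light touch afterwards met it at z ≈ 108.3 mm, against 110 mm at level. That puts the plate at about -0.03 rad, within the 0.08 allowed. That last touch pressed with 3.9 N, just under the hinge's holding force.
- **Camera check:** the pictures agreed with level, but only to roughly ±0.08 rad, so the angle rests on the touch. The top and scene views each differed from the prediction by a few enlarged pixels.
- **Surroundings:** by eye in the last picture, the jar, bottle, brush and stone had not moved. The gripper was clear of everything, with wrist force near zero.

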